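# Hold a frame rail up to its stile in the jig for screwing

### The arm

A 6-joint arm with a two-finger parallel gripper is mounted at the origin on the work surface. World frame = base frame: x ahead of the robot, y to its left, z up, the work surface at z = 0. Lengths are in mm, angles in rad, forces in N, time in s.
With the tool pointing down it reaches from about 350 to 875 mm from the base axis. Payload 4.2 kg.
Tool frame: the origin (TCP) lies between the finger pads; the fingertips stand 11 mm ahead of it and the grasp point (between the pads) lies 8 mm behind it; z points along the fingers, y is the direction in which the jaws open and shut (so a half turn about z gives the same grasp; the last joint's range is limited). The gripper opens to 85 mm and grips with 20 to 120 N. Pads are 22 mm wide; open, the fingers measure 114 mm over their backs; the gripper's body (76 mm by 85 mm) begins 54 mm behind the grasp point. The pads swing forward as they close: fully open they stand 13 mm farther back than shut.
Start: joints at [-0.901, 0.385, 0.008, 0, -1.194, -0.259], TCP at [249.602, -572.973, 242.312] pointing down, gripper open.
Joint ranges: [-3.14, 3.14], [-1.21, 2.06], [-1.07, 1.41], [-3.16, 2.05], [-2.99, -0.16], [-3.1, 3.1]. Speed limits (rad/s): [2.79, 2.79, 3.14, 3.14, 3.14, 3.14].

### API

Orientations are given as a unit quaternion [x, y, z, w].
In Python, from bench import * gives the robot as it stands. The module is installed in compiled form; this text tells all that it offers.
- The arm moves only by the tool drive_tool, never from a script. Its argument "increments" is a list of rows, each a list of 3 entries, a list of its own where there are three numbers: the gripper command: -1 is shut, 1 is fully open, values between are in proportion, then the shift along the tool's x, y, z scaled (see below), then the turn about the tool's z scaled (see below). In form: [[hand, [tx, ty, tz], turn], ...]. A call has 1 to 20 rows; each row shifts and turns the commanded pose from where the row before left it, along the tool's axes as they then stand; what a row does not reach is not made up. The controller multiplies each number of a shift by 0.3 m and each number of a turn by 2 rad. A row lasts 1/8 s, in which the tool goes at most 62.5 mm and 10.7 degrees, less where a joint would pass 70% of its speed; a pose out of reach is approached as far as the arm can. A call with a number of a shift or a turn outside -1 to 1 is refused whole. A call with a gripper value outside its range is refused whole. The fingers move at their own pace and stop on an object; the grip force is fixed at half the most. Time passes only in rows, so rows that do not move let the fingers close. It gives the time, the measured TCP pose, the force and the opening at its end, in the units of the state.
- read_state(): the state, without advancing time (a new reading comes with each control period).
- get_image(name): name is "scene" or "top"; returns the picture (420x560x3 uint8, red, green, blue); there is no depth.
- calibration(name): a dict with "fovy" (degrees; the focal length in pixels is half the picture's height over the tangent of half this angle, whatever the lens; pixels are square), "cx", "cy" (the principal point, pixels), "R" (3x3) and "t" (3): a world point X has camera coordinates R X + t. Camera axes: x right, y down, z forward; pixel columns grow to the right and rows downward; lengths in mm; the calibration is good to about 2 mm. A picture is of the moment at which its call begins. calibration takes no time and is no camera call.
- job_done(): hands the job in, once; it reports no verdict.
The state is a dict: "clock": time; "joints": joint angles; "joint_vel": joint speeds; "joint_efforts": joint torques, N m; "position": TCP position; "ee_rot": TCP orientation; "contact_force": force on the tool from outside, world axes, zero at the start; "wrist_torque": the same for the moment, N m; "gripper_width": finger opening in mm.
Only numpy, scipy, OpenCV 4.12 (cv2) and the standard library are available. Lean on these libraries where they do the work, as an engineer would, in place of code of your own. Each camera call takes 0.05 s, during which the arm holds its last target.

### The job

Draw the black-handled locking pin out of the jig's sliding jaw and hang it in the notch of the little pin block on the jig's side, collar down on the block. Then push the jaw along (it has a wooden knob to hold it by) so that it carries the loose mahogany rail up square against the clamped stile, without ramming it, and keep pressing with a steady 13 newtons or so (10 to 18 is fine). Finish while still holding it there, so that I can drive the pocket screws, and leave the screw tub, glue bottle and screwdriver where they are.

Things in the scene. Friction and masses are not known exactly. Their poses are not given: they have to be found in the camera images.
- jig: Fixed frame jig: plywood base 220 x 560 x 18 mm (x, y, z). Origin at bench level on the channel's centre line; base from y -260 to +300. +y: the way the jaw is pushed, to the stile; z up. Guide battens at x 32 to 52 either side (tops z 36) form a 64 mm channel for jaw and rail. Toggle clamps with upright red handles at x = +-72, y 190 to 295, up to z 176. 'Jig (..)' below: mm in this frame.
- jaw: Sliding jaw, dark wood block 62 x 135 x 26 mm, top at z 44 mm. Slides only along the jig's +y, 0 to 110 mm, 0.6 N friction (jaw and rail together use up some 2 to 4 N of a push). Origin mid-underside, jig (0, -167.5, 18) at start. Pin bore (14 mm wide) at its y +32.5; locked while the pin is in. Moved 83 mm it just closes pad, rail and stile together; beyond that the pad yields about 1 mm per 5 N.
- knob (a point): On the axis of the jaw's round upright light-wood knob, by which it is held and pushed: 30 mm diameter, 50 mm tall, standing on the jaw's top. This point is 26 mm above the jaw's top (z 70 mm), 37.5 mm behind (-y) the jaw's middle; it moves with the jaw.
- pad: Black soft rubber pad on the jaw's front (+y) end, 50 x 15 x 18 mm, origin in its middle, front face 7.5 mm ahead (+y). It yields up to 8 mm towards the jaw, about 5 N per mm.
- pin: Locking pin, about 80 g: steel shank 12 mm diameter, 40 mm long; steel collar 30 mm diameter, 4 mm thick; above it a black handle 22 mm diameter, 40 mm tall (z 4 to 44). Origin at the centre of the collar's underside, z up. At the start it stands upright in the bore at jig (0, -135), collar on the jaw's top (z 44), shank through jaw and base.
- pin_tip (a point): Lower end of the pin's shank, 40 mm below the collar's underside.
- notch (a point): Seat for the pin's origin on top of the light-wood pin block, jig (-80, 0, 64). Block 48 x 52 mm, 46 mm tall on the base. Its 16 mm wide notch runs its full height, open at the top and to the jig's -x side: it ends 8 mm past this point towards +x and opens 22 mm from it towards -x. The shank hangs in the notch, the collar on the block's top. Axes as the jig's.
- rail: Loose mahogany rail, 60 x 180 x 22 mm (x, y, z), lying in the jig's channel on the base, with two pocket-screw holes near its +y end. Origin in the middle of its underside; y along its length. 25 to 60 mm short of the stile at the start; against the stile its origin is at y = 88 mm in the jig's frame.
- stile: Mahogany stile, 260 x 45 x 22 mm, clamped fast across the jig against its end fence; origin in the middle of its underside; the rail butts on its -y face, 22.5 mm from the origin (y = 178 mm in the jig's frame).
- screw_tub: Bystander: small open tub of brass screws, 68 mm in diameter, 45 mm tall, origin at the centre of its underside, standing on the bench beside the jig.
- glue: Bystander: white glue bottle with an orange cap, 56 mm in diameter, 130 mm tall, origin at the centre of its underside, standing on the bench beside the jig.
- screwdriver: Bystander: screwdriver with a green handle lying on the bench on the robot's side of the jig.
Mind the look-alikes: they are no part of the job. What is shaped like the pin but blue, pink or red is not meant.

How it is judged (in metres and radians):
On the way, in this order (a step that is already met when the one before it is completed fails the run):
1. the locking pin is drawn clear of the jaw (z of pin_tip in the frame of jig above 0.047 m), for 0.1 s.
2. the pin hangs in the notch of the pin block, let go (horizontal distance between pin and notch below 0.012 m and z of pin in the frame of notch between -0.004 and 0.004 m and angle between pin's own z axis and vertical below 0.12 rad and linear speed of pin below 0.02 m/s and contact force between the fingers and pin below 0.1 N), for 0.2 s.
At the end, for the whole second after the job is handed in: The robot is still pushing the jaw; the jaw's pad presses the rail flat and square (within 3 degrees) against the stile with a steady 5 to 22 N; the pin hangs upright and untouched in the notch of the pin block, within 12 mm of the seat, collar on the block (within 4 mm) (contact force between rail and stile between 5 and 22 N and contact force between pad and rail above 4 N and contact force between any of the fingers, the arm and jaw above 3 N and y of rail in the frame of jig above 0.085 m and angle between the y axis of rail and the y axis of jig, either way round below 0.05 rad and angle between rail's own z axis and vertical below 0.05 rad and linear speed of rail below 0.01 m/s and horizontal distance between pin and notch below 0.012 m and z of pin in the frame of notch between -0.004 and 0.004 m and angle between pin's own z axis and vertical below 0.12 rad and contact force between the fingers and pin below 0.1 N); the arm keeps its last pose, push and grip.
It fails at once if the rail is rammed against the stile (over 32 N) (contact force between rail and stile above 32 N).
It fails at once if the screw tub, glue bottle or screwdriver is disturbed (moved over 25 mm or tipped) (distance of any of screw_tub, glue, screwdriver from where it was at the start of the episode above 0.025 m or angle between any of screw_tub, glue's own z axis and vertical above 0.4 rad).
It also fails if it takes over 64 s, if anything falls off the work surface, if the arm or the gripper's body presses on something with over 40 N, if the wrist force passes 120 N, or if a joint passes its speed limit or range.

## Working session

There is one attempt and no reset: what is moved stays moved. The work goes in short steps, Python scripts to look and compute and a tool call to move; the robot and the scene stay as the last step left them, time stands still between calls to the robot, and variables do not carry over. Pictures are saved under pics/ and viewed, and the job is handed in when it is done.

Besides the shell and the picture viewer there is one more tool, called as a command line: name --argument value ..., lists and objects as JSON in quotes. drive_tool: Moves the arm, as the interface text tells. Shifts and turns lie within -1 to 1; 1 stands for 0.3 m of shift or 2 rad of turn. Its arguments: {"type":"object","properties":{"increments":{"type":"array"}},"required":["increments"]}

```bash
mkdir -p pics
python3 - <<'E'
from bench import *
import cv2,json
s=read_state();print(s)
for n in("scene","top"):
    im=get_image(n);cv2.imwrite(f"pics/{n}0.png",im[:,:,::-1]);print(n,calibration(n))
E
```

```text
{'clock': 0.0, 'joints': array([-9.01397257e-01,  3.85543691e-01,  6.61107089e-03, -4.86870964e-04,
       -1.19400104e+00, -2.58641283e-01]), 'joint_vel': array([-4.31729671e-04,  1.12288795e-04,  2.32940514e-04,  2.09872106e-03,
       -1.12365212e-04,  3.27663385e-05]), 'joint_efforts': array([ 5.82957136e-05, -3.92287838e+01,  1.88400900e+01,  4.18620095e+00,
       -4.60841926e-03,  7.22824382e-06]), 'position': array([ 249.37613678, -572.47562849,  241.22535184]), 'ee_rot': array([-2.03850058e-01,  9.79001512e-01,  1.05693004e-03, -2.75941266e-04]), 'contact_force': array([-0.01443761,  0.82135114, -0.23274196]), 'wrist_torque': array([0.03437087, 0.02953865, 0.04708472]), 'gripper_width': 85.63183584973036}
scene {'fovy': 52.805128133291205, 'cx': 268.5838090681077, 'cy': 215.7851831254556, 'R': array([[-5.19004506e-02,  9.98652251e-01,  1.58668663e-04],
       [ 7.02739705e-01,  3.66346162e-02, -7.10503211e-01],
       [-7.09551443e-01, -3.67639340e-02, -7.03693941e-01]]), 't': array([ -22.97345002, -359.97922996, 1172.2488164 ])}
top {'fovy': 43.21806830298003, 'cx': 277.2564637390945, 'cy': 213.09123554278113, 'R': array([[ 0.00564396, -0.99975193,  0.02154589],
       [-0.98639915, -0.00910546, -0.16411526],
       [ 0.16427073, -0.02032659, -0.98620584]]), 't': array([ 44.98140037, 597.09763758, 877.08437308])}
```

View pics/scene0.png

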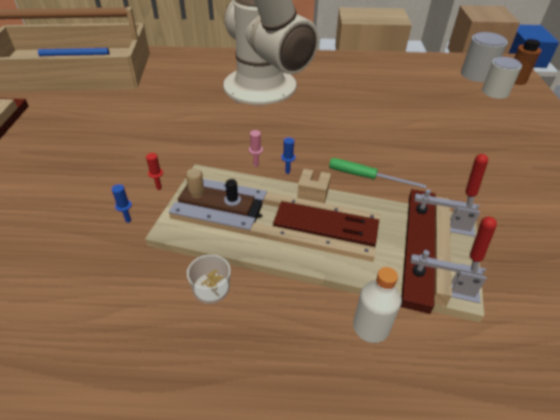

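View pics/top0.png

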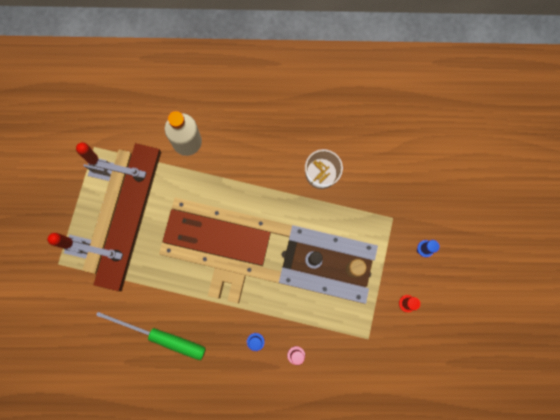

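The scene view shows the jig with the black-handled pin at about (232,190), the knob at (195,182) and the notch block at (314,185). The look-alike pins are blue at (122,203) and (289,155), red at (154,171), and pink at (256,149). In the top view, black is at (314,259), blue at (256,342) and (428,248), pink at (296,355), and red at (410,303). I choose the black one in the jaw and will check it in a crop.

Run:
```python
import cv2
a=cv2.imread("pics/top0.png")
cv2.imwrite("pics/c1.png",cv2.resize(a[200:345,200:400],None,fx=4,fy=4,interpolation=cv2.INTER_CUBIC))
cv2.imwrite("pics/c2.png",cv2.resize(a[130:300,50:250],None,fx=3.5,fy=3.5,interpolation=cv2.INTER_CUBIC))
a=cv2.imread("pics/scene0.png")
cv2.imwrite("pics/c3.png",cv2.resize(a[150:290,145:345],None,fx=4,fy=4,interpolation=cv2.INTER_CUBIC))
```

```text
(no output)
```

View pics/c1.png

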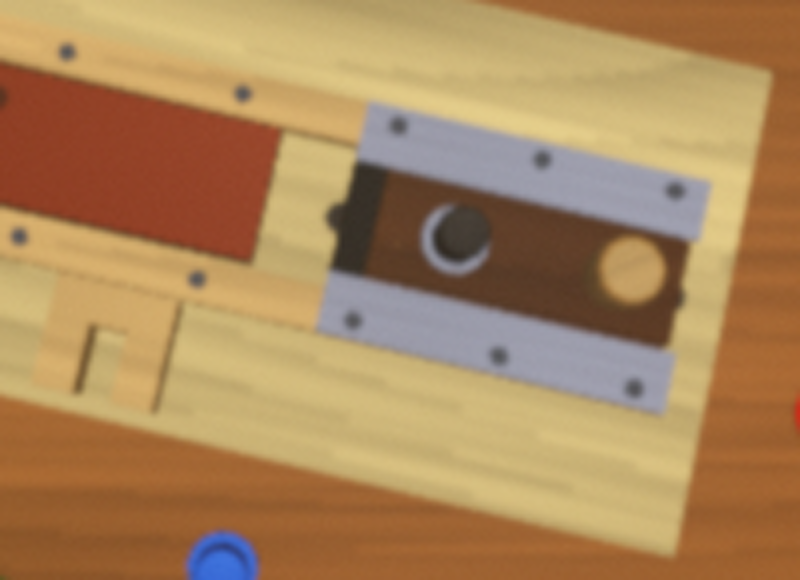

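View pics/c2.png

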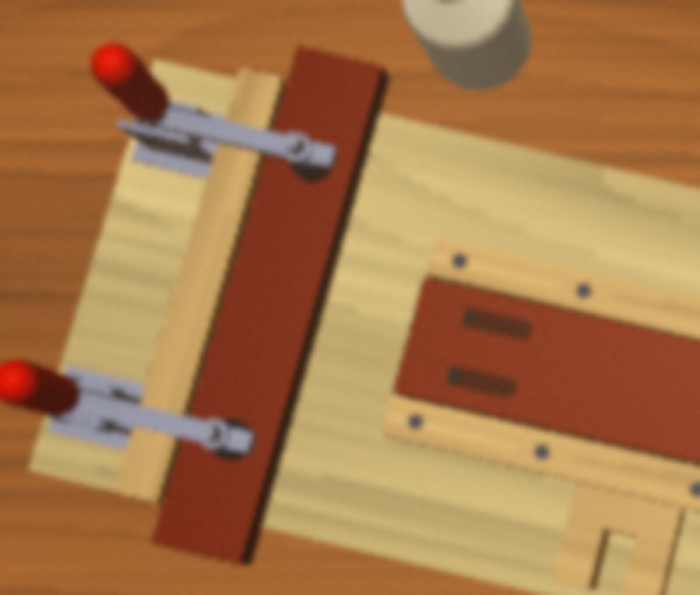

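View pics/c3.png

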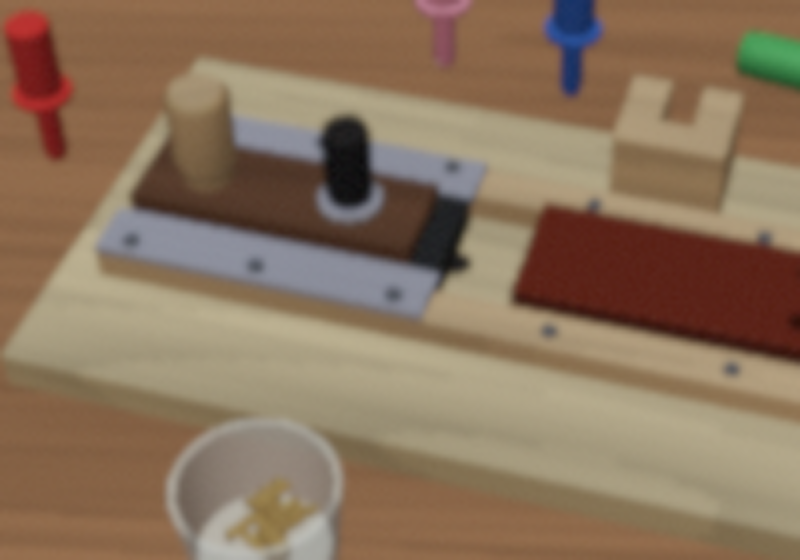

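The crop confirms that the black handle with the steel collar stands in the jaw. Next I fit the jig pose from keypoints in both views.

```bash
cat > h.py <<'E'
from bench import *
import numpy as np, cv2
from scipy.optimize import least_squares
from scipy.spatial.transform import Rotation as Ro
def proj(n,X,dt=(0,0,0)):
    c=calibration(n);f=210/np.tan(np.radians(c["fovy"])/2)
    p=np.asarray(X)@np.array(c["R"]).T+c["t"]+np.array(dt)
    return np.c_[f*p[:,0]/p[:,2]+c["cx"],f*p[:,1]/p[:,2]+c["cy"]]
def j2w(J,q):
    x,y,a=q;J=np.atleast_2d(J).astype(float);c,s=np.cos(a),np.sin(a)
    return np.c_[x+c*J[:,0]-s*J[:,1],y+s*J[:,0]+c*J[:,1],J[:,2]]
E
python3 - <<'E'
from h import *
T=[((110,-260,18),393,218),((-110,-260,18),368.8,338.8),((0,-135,88),316.7,257),((0,-205,94),358,267.5),((-54,-26,64),245.75,275.75),((-102,-26,64),238.7,302.5),((-54,26,64),214.5,268.75),((-110,300,18),58.6,263.7),((110,300,18),93.4,147.1)]
S=[((0,-135,88),231.2,181.3),((0,-205,94),194.5,173),((110,-260,18),147,238.75),((-110,-260,18),195,165),((-102,-26,64),304.3,169.5),((-54,-26,64),298.75,185),((-54,26,64),327,189.5),((-102,26,64),330.5,173.75)]
def r(q,sets):
    return np.concatenate([(proj(n,j2w([a[0] for a in L],q))-np.array([a[1:] for a in L])).ravel() for n,L in sets])
for sets in ([("top",T)],[("scene",S)],[("top",T),("scene",S)]):
    o=least_squares(r,[550,0,0.1],args=(sets,),loss="soft_l1");print(o.x);print(r(o.x,sets).reshape(-1,2).round(1).tolist())
q=o.x
print("q",q.tolist(),"deg",np.degrees(q[2]))
for n,p in dict(pin=(0,-135,44),notch=(-80,0,64),knob=(0,-205,70)).items():print(n,j2w(p,q).round(1))
E
```

```text
[ 5.46563766e+02  1.16673212e+02 -2.26381920e-01]
[[0.2, -0.3], [-0.1, 0.1], [-0.3, 0.6], [0.4, -0.3], [-0.8, -0.7], [-0.6, 0.7], [0.5, -0.9], [-0.1, 0.7], [0.9, 0.1]]
[ 5.48547628e+02  1.16771944e+02 -2.26607623e-01]
[[0.6, 1.0], [-0.1, -0.3], [-1.1, 0.5], [0.3, -0.3], [-0.0, -0.7], [-0.2, -0.4], [-0.4, 0.2], [0.7, -0.2]]
[547.03195545 116.72355788 -12.79220566]
[[0.2, -0.7], [-0.0, -0.2], [-0.3, 0.3], [0.4, -0.6], [-0.8, -1.0], [-0.6, 0.4], [0.5, -1.2], [-0.1, 0.5], [0.8, -0.1], [0.7, 0.5], [0.0, -0.8], [-0.9, -0.1], [0.3, -0.7], [-0.1, -1.2], [-0.2, -1.0], [-0.5, -0.4], [0.6, -0.7]]
q [547.0319554461362, 116.72355788422743, -12.792205657425546] deg -732.9393948338584
pin [[516.8 -14.8  44. ]]
notch [[469.1 134.6  64. ]]
knob [[501.1 -83.1  70. ]]
```

The fit is consistent, with residuals of about 1 px or less and both views agreeing within 2 mm. I'll turn the tool so its y axis lies along jig y; the grip then centres the pin in the direction where the notch is tight.

drive_tool --increments '[[0,[0,0,0],0.08],[0,[0,0,0],0.08],[0,[0,0,0],0.08],[0,[0,0,0],0.08],[0,[0,0,0],0]]'

```text
clock: 0.72
position: [249.5, -572.7, 241.8]
ee_rot: [0.113, 0.994, 0.0, -0.0]
contact_force: [0.1, -0.9, -0.0]
gripper_width: 43.0
```

```bash
cat >> h.py <<'E'
Q=(547.03,116.72,-0.2258)
def todo(J):
    "tool-frame move (scaled) to bring TCP to jig point J (mm)"
    s=read_state();R=Ro.from_quat(s["ee_rot"]).as_matrix()
    d=R.T@(j2w(J,Q)[0]-s["position"])
    x=R[:,1]; da=np.arctan2(x[1],x[0])-(np.pi/2+Q[2])
    Rj=Ro.from_euler("z",-Q[2]).as_matrix();
    print("t",round(s["clock"],2),"jigTCP",(Rj@(s["position"]-[Q[0],Q[1],0])).round(1),"d_mm",d.round(1),"scaled",(d/300).round(4),"turn",round(da,4),round(da/2,4),"tilt",R[:,2].round(4),"F_jig",(Rj@s["contact_force"]).round(2),"w",round(s["gripper_width"],1),"j",s["joints"].round(2))
E
python3 -c "
from h import *
todo((0,-135,140))"
```

```text
t 0.72 jigTCP [-135.7 -738.6  241.8] d_mm [-134.7  603.7  102.2] scaled [-0.4491  2.0124  0.3406] turn -0.0017 -0.0008 tilt [-5.e-04  1.e-03 -1.e+00] F_jig [ 0.34 -0.86 -0.  ] w 43.0 j [-0.9   0.39  0.01 -0.   -1.19 -0.9 ]
```

drive_tool --increments '[[0,[-0.037,0.168,0],0],[0,[-0.037,0.168,0],0],[0,[-0.037,0.168,0],0],[0,[-0.037,0.168,0],0],[0,[-0.037,0.168,0],0],[0,[-0.037,0.168,0],0],[0,[-0.037,0.168,0],0],[0,[-0.038,0.168,0],0],[0,[-0.038,0.168,0],0],[0,[-0.038,0.168,0],0],[0,[-0.038,0.168,0],0],[0,[-0.038,0.168,0],0],[0,[0,0,0.1],0],[0,[0,0,0.1],0],[0,[0,0,0],0],[0,[0,0,0],0]]'

```text
clock: 2.72
position: [519.0, -14.7, 183.4]
ee_rot: [0.114, 0.994, 0.0, 0.001]
contact_force: [0.4, 0.4, -0.1]
gripper_width: 42.9
```

```bash
python3 -c "
from h import *
todo((0,-135,64))
for n in ('top','scene'):
    a=get_image(n)[:,:,::-1]
    cv2.imwrite('pics/%s1.png'%n,a)
print(proj('scene',j2w((0,-135,88),Q)))
a=cv2.imread('pics/scene1.png');cv2.imwrite('pics/c4.png',cv2.resize(a[80:260,120:340],None,fx=3.3,fy=3.3))
"
```

```text
t 2.73 jigTCP [   2.1 -134.3  183.4] d_mm [  2.3  -0.7 119.4] scaled [ 0.0076 -0.0024  0.3981] turn -0.002 -0.001 tilt [ 1.8e-03 -1.0e-04 -1.0e+00] F_jig [ 0.3   0.5  -0.12] w 42.9 j [ 0.29  0.26 -0.34  0.   -0.97 -2.08]
[[231.85591422 181.75552317]]
```

View pics/c4.png

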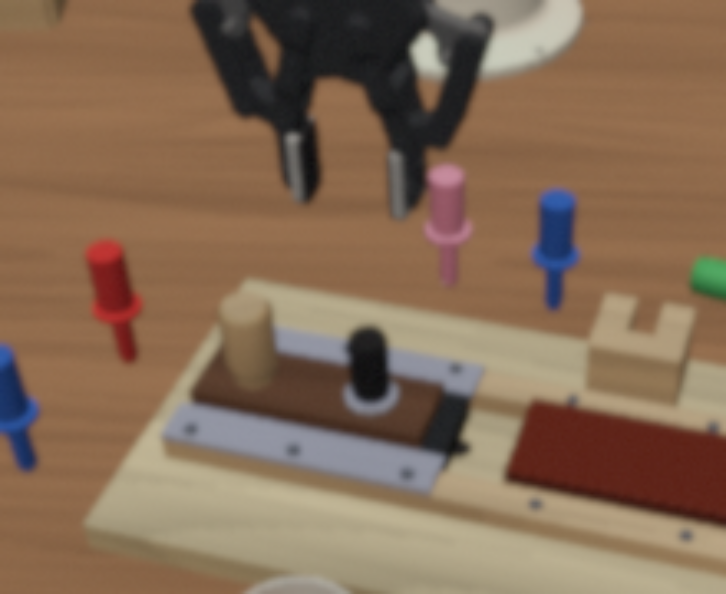

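The gripper is over the pin, about 2 mm off in jig x. I'll correct that and descend.

drive_tool --increments '[[0,[0.008,-0.002,0.08],0],[0,[0,0,0.08],0],[0,[0,0,0.08],0],[0,[0,0,0.06],0],[0,[0,0,0],0],[0,[0,0,0],0]]'

```text
clock: 3.58
position: [516.7, -14.5, 93.6]
ee_rot: [0.114, 0.993, 0.0, 0.001]
contact_force: [0.3, -0.5, 0.8]
gripper_width: 42.5
```

```bash
python3 -c "
from h import *
todo((0,-135,64))
a=get_image('scene')[:,:,::-1]
cv2.imwrite('pics/c5.png',cv2.resize(a[120:240,150:310],None,fx=4,fy=4))
a=get_image('top')[:,:,::-1]
cv2.imwrite('pics/c6.png',cv2.resize(a[190:330,230:400],None,fx=4,fy=4))
"
```

```text
t 3.58 jigTCP [-1.000e-01 -1.347e+02  9.360e+01] d_mm [-0.1 -0.3 29.6] scaled [-0.0002 -0.0011  0.0988] turn -0.003 -0.0015 tilt [ 2.5e-03  4.0e-04 -1.0e+00] F_jig [ 0.38 -0.4   0.8 ] w 42.5 j [ 0.29  0.37 -0.45  0.   -0.75 -2.09]
```

View pics/c5.png

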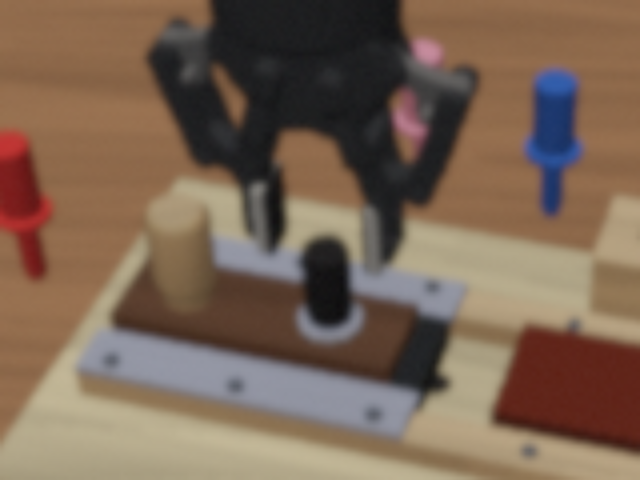

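The fingers straddle the black handle, with the knob well clear of the left finger. I'll go down and shut.

drive_tool --increments '[[0,[0,0,0.05],0],[0,[0,0,0.05],0],[0,[0,0,0],0],[-1,[0,0,0],0],[-1,[0,0,0],0],[-1,[0,0,0],0],[-1,[0,0,0],0],[-1,[0,0,0],0]]'

```text
clock: 4.68
position: [515.7, -14.6, 62.4]
ee_rot: [0.114, 0.993, 0.0, 0.0]
contact_force: [0.1, 0.3, -0.5]
gripper_width: 20.6
```

```bash
python3 -c "
from h import *
todo((0,-135,64))"
```

```text
t 4.67 jigTCP [  -1.1 -135.    62.4] d_mm [-1.1  0.  -1.6] scaled [-0.0038  0.0001 -0.0054] turn -0.0034 -0.0017 tilt [ 1.e-04  0.e+00 -1.e+00] F_jig [ 0.    0.29 -0.49] w 20.6 j [ 0.29  0.41 -0.48 -0.   -0.68 -2.09]
```

drive_tool --increments '[[-1,[0,0,-0.03],0],[-1,[0,0,-0.04],0],[-1,[0,0,-0.06],0],[-1,[0,0,-0.08],0],[-1,[0,0,-0.07],0],[-1,[0,0,0],0],[-1,[0,0,0],0]]'

```text
clock: 5.55
position: [515.1, -14.7, 146.0]
ee_rot: [0.115, 0.993, 0.0, -0.0]
contact_force: [0.6, 0.5, -1.2]
gripper_width: 20.4
```

```bash
python3 -c "
from h import *
todo((-84,0,146))"
```

```text
t 5.55 jigTCP [  -1.7 -135.2  146. ] d_mm [ 82.8 134.9   0. ] scaled [2.761e-01 4.497e-01 1.000e-04] turn -0.0037 -0.0019 tilt [-8.e-04  2.e-04 -1.e+00] F_jig [ 0.51  0.67 -1.25] w 20.4 j [ 0.29  0.3  -0.39 -0.   -0.88 -2.09]
```

drive_tool --increments '[[-1,[0.055,0.09,0],0],[-1,[0.055,0.09,0],0],[-1,[0.055,0.09,0],0],[-1,[0.055,0.09,0],0],[-1,[0.056,0.09,0],0],[-1,[0,0,0],0],[-1,[0,0,0],0],[-1,[0,0,0],0]]'

```text
clock: 6.55
position: [465.8, 134.8, 145.9]
ee_rot: [0.115, 0.993, -0.0, -0.0]
contact_force: [0.4, -0.9, -1.7]
gripper_width: 20.5
```

```bash
python3 -c "
from h import *
todo((-84,0,146))
a=get_image('scene')[:,:,::-1]
cv2.imwrite('pics/c7.png',cv2.resize(a[80:230,240:400],None,fx=4,fy=4))
a=get_image('top')[:,:,::-1]
cv2.imwrite('pics/c8.png',cv2.resize(a[200:340,150:330],None,fx=4,fy=4))
for z in (64,84,128): print(proj('scene',j2w((-84,0,z),Q)),proj('top',j2w((-84,0,z),Q)))
"
```

```text
t 6.55 jigTCP [-83.3  -0.6 145.9] d_mm [ 0.7  0.5 -0.1] scaled [ 0.0025  0.0018 -0.0003] turn -0.0046 -0.0023 tilt [-8.e-04 -5.e-04 -1.e+00] F_jig [ 0.58 -0.77 -1.74] w 20.5 j [ 0.62  0.25 -0.46 -0.   -0.86 -2.42]
[[315.70021064 176.48601113]] [[225.58801883 288.66102857]]
[[316.55415399 168.05023341]] [[224.67701483 288.37345684]]
[[318.54607338 148.37282821]] [[222.51938116 287.69236825]]
```

View pics/c7.png

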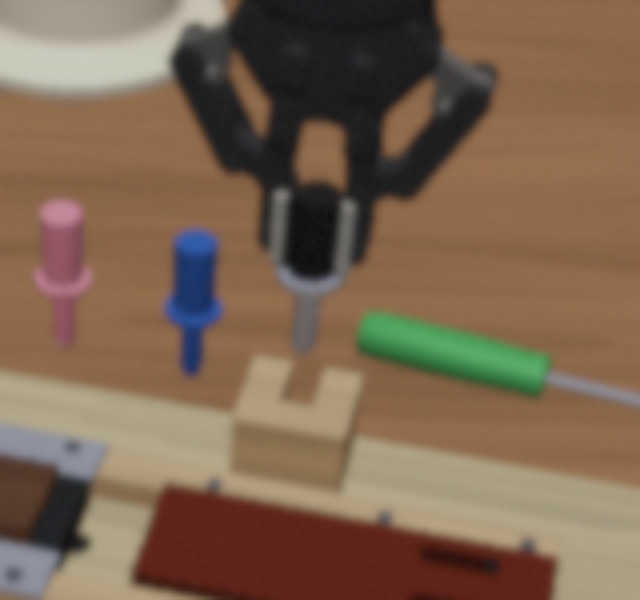

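View pics/c8.png

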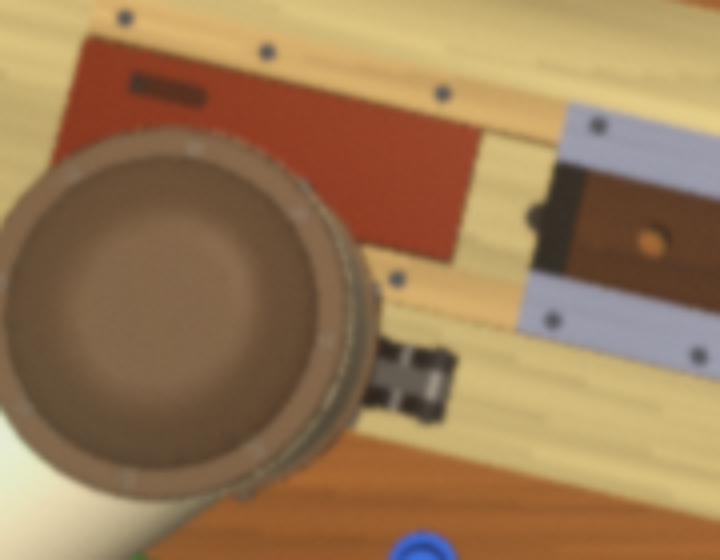

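The pin hangs upright over the notch, with its tip at about (315.5,167). I'll measure tip against notch laterally before lowering.

Run:
```python
from h import *
a=np.mean([get_image('scene').astype(float) for _ in range(3)],0)[:,:,::-1]
cv2.imwrite('pics/c9.png',cv2.resize(a[140:195,290:345].astype(np.uint8),None,fx=11,fy=11,interpolation=cv2.INTER_CUBIC))
for v in (156,159,162,165,171,173,175,177):
    print(v,a[v,308:328].sum(1).astype(int).tolist())
for p in [(-72,-8,64),(-72,8,64),(-102,-8,64),(-102,8,64),(-54,-26,64),(-54,26,64),(-102,-26,64),(-102,26,64),(-83.3,-.6,124),(-83.3,-.6,84)]:print(p,proj('scene',j2w(p,Q)).round(2))
```

```text
156 [335, 334, 335, 333, 324, 306, 297, 302, 310, 310, 300, 296, 311, 324, 330, 331, 331, 331, 331, 330]
159 [310, 311, 311, 311, 302, 288, 290, 303, 308, 302, 293, 293, 309, 317, 321, 322, 319, 319, 321, 321]
162 [300, 301, 300, 301, 295, 289, 294, 303, 302, 293, 282, 282, 293, 299, 303, 302, 304, 303, 302, 305]
165 [322, 321, 319, 314, 308, 298, 295, 300, 297, 286, 285, 297, 308, 310, 311, 312, 311, 311, 311, 304]
171 [462, 460, 456, 441, 403, 342, 308, 298, 299, 299, 298, 303, 319, 343, 357, 351, 341, 334, 325, 318]
173 [468, 470, 460, 424, 360, 312, 304, 300, 301, 299, 304, 322, 373, 429, 449, 451, 442, 437, 430, 422]
175 [449, 445, 425, 369, 311, 294, 296, 298, 296, 301, 307, 352, 414, 454, 470, 470, 471, 469, 471, 468]
177 [450, 434, 387, 317, 287, 294, 302, 301, 302, 306, 329, 381, 428, 448, 455, 456, 459, 461, 463, 462]
(-72, -8, 64) [[310.18 179.69]]
(-72, 8, 64) [[318.67 181.22]]
(-102, -8, 64) [[313.44 169.96]]
(-102, 8, 64) [[321.72 171.41]]
(-54, -26, 64) [[298.54 184.03]]
(-54, 26, 64) [[326.53 189.15]]
(-102, -26, 64) [[304.2  168.34]]
(-102, 26, 64) [[331.12 173.05]]
(-83.3, -0.6, 124) [[317.95 150.4 ]]
(-83.3, -0.6, 84) [[316.16 168.22]]
```

View pics/c9.png

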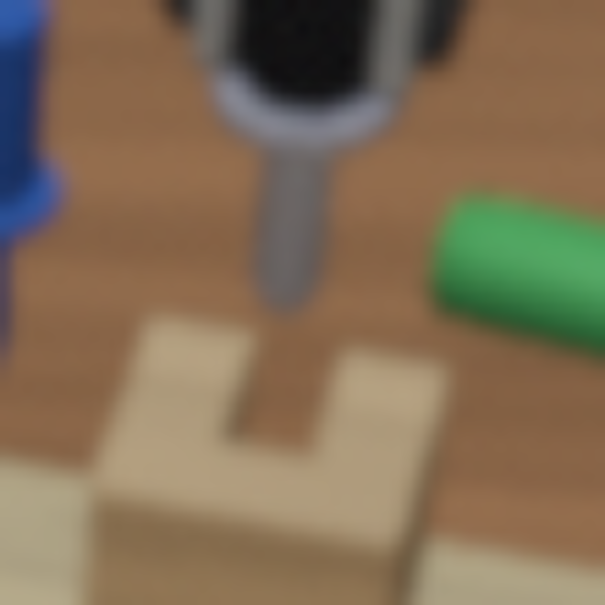

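The shank and notch both project about 0.9 px left of prediction, so relative to each other they agree within about 0.5 mm. I'll lower slowly and watch the force.

drive_tool --increments '[[-1,[0.002,0.001,0.03],0],[-1,[0,0,0.03],0],[-1,[0,0,0.03],0],[-1,[0,0,0.01],0],[-1,[0,0,0],0],[-1,[0,0,0],0]]'

```text
clock: 7.55
position: [465.5, 136.2, 116.5]
ee_rot: [0.114, 0.993, 0.0, 0.0]
contact_force: [-0.9, -0.9, 0.2]
gripper_width: 20.5
```

```bash
python3 -c "
from h import *
todo((-84,0,82.4))
a=get_image('scene')[:,:,::-1]
cv2.imwrite('pics/c10.png',cv2.resize(a[140:200,285:345],None,fx=9,fy=9))"
```

```text
t 7.55 jigTCP [-83.9   0.7 116.5] d_mm [ 0.1 -0.7 34.1] scaled [ 0.0005 -0.0025  0.1138] turn -0.0033 -0.0016 tilt [ 5.e-04  2.e-04 -1.e+00] F_jig [-0.65 -1.06  0.2 ] w 20.5 j [ 0.62  0.29 -0.5   0.   -0.78 -2.42]
```

View pics/c10.png

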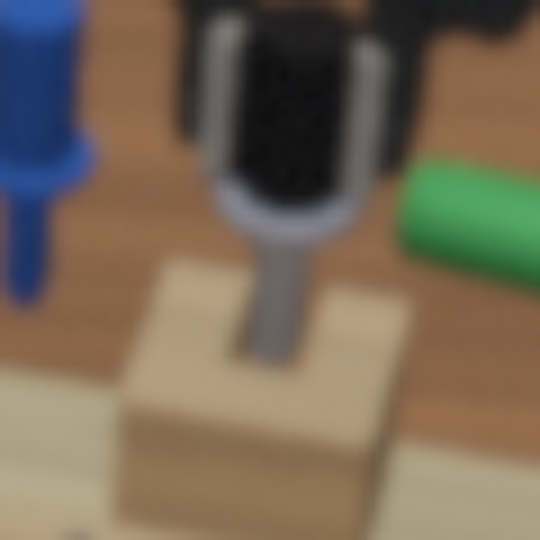

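The tip is inside the notch and the forces are near zero. Continuing down.

drive_tool --increments '[[-1,[0,-0.001,0.03],0],[-1,[0,0,0.03],0],[-1,[0,0,0.03],0],[-1,[0,0,0.015],0],[-1,[0,0,0.006],0],[-1,[0,0,0],0],[-1,[0,0,0],0]]'

```text
clock: 8.48
position: [465.4, 135.9, 83.3]
ee_rot: [0.114, 0.993, 0.0, 0.0]
contact_force: [-0.5, -0.0, -0.4]
gripper_width: 20.5
```

```bash
python3 -c "
from h import *
todo((-84,0,82.4))
a=get_image('scene')[:,:,::-1]
cv2.imwrite('pics/c11.png',cv2.resize(a[140:200,285:345],None,fx=9,fy=9))"
```

```text
t 8.47 jigTCP [-83.9   0.4  83.3] d_mm [ 0.1 -0.4  0.9] scaled [ 0.0004 -0.0014  0.0029] turn -0.0034 -0.0017 tilt [ 6.e-04  3.e-04 -1.e+00] F_jig [-0.51 -0.13 -0.43] w 20.5 j [ 0.62  0.34 -0.54  0.   -0.7  -2.42]
```

View pics/c11.png

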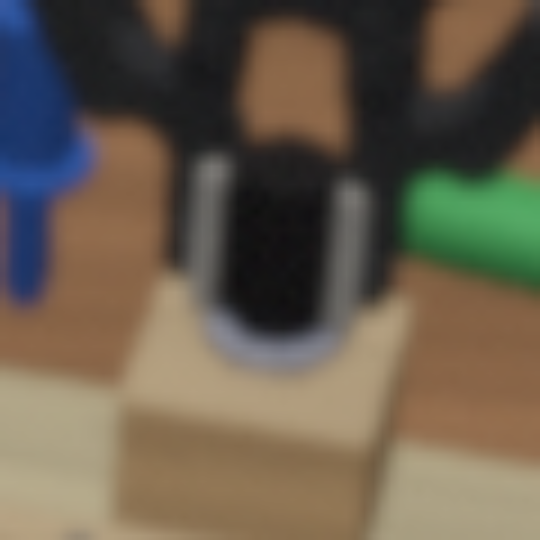

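The collar is about 1 mm above the block. I'll lower 1 mm more, release, wait, then rise straight up.

drive_tool --increments '[[-1,[0,0,0.003],0],[-1,[0,0,0],0],[0,[0,0,0],0],[0,[0,0,0],0],[0,[0,0,0],0],[0,[0,0,0],0],[0,[0,0,0],0],[0,[0,0,-0.05],0],[0,[0,0,-0.12],0],[0,[0,0,-0.12],0],[0,[0,0,0],0],[0,[0,0,0],0]]'

```text
clock: 10.02
position: [464.6, 135.6, 168.7]
ee_rot: [0.115, 0.993, -0.0, -0.0]
contact_force: [0.4, -0.4, 0.5]
gripper_width: 42.8
```

```bash
python3 -c "
from h import *
todo((0,-205,165))
a=get_image('scene')[:,:,::-1]
cv2.imwrite('pics/c12.png',cv2.resize(a[120:260,140:360],None,fx=3.5,fy=3.5))"
```

```text
t 10.03 jigTCP [-8.450e+01 -1.000e-01  1.687e+02] d_mm [ -85.3 -204.6    3.7] scaled [-0.2843 -0.6821  0.0122] turn -0.0037 -0.0019 tilt [-8.e-04 -0.e+00 -1.e+00] F_jig [ 0.46 -0.32  0.48] w 42.8 j [ 0.62  0.22 -0.44 -0.   -0.92 -2.42]
```

View pics/c12.png

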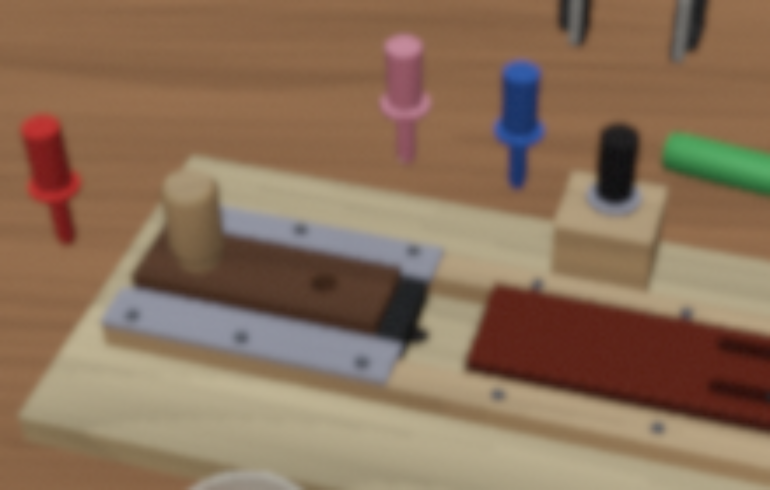

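The pin hangs upright in the notch, with the collar on the block at (315,177), and the bore is empty. Now to the knob.

drive_tool --increments '[[0.4,[-0.056,-0.137,0],0],[0.4,[-0.057,-0.137,0],0],[0.4,[-0.057,-0.136,0],0],[0.4,[-0.057,-0.136,0],0],[0.4,[-0.057,-0.136,0],0],[0.4,[0,0,0.06],0],[0.4,[0,0,0.1],0],[0.4,[0,0,0.06],0],[0.4,[0,0,0],0],[0.4,[0,0,0],0]]'

```text
clock: 11.32
position: [501.9, -82.8, 103.2]
ee_rot: [0.114, 0.993, -0.0, -0.0]
contact_force: [-0.2, 0.6, 0.2]
gripper_width: 59.9
```

```bash
python3 -c "
from h import *
todo((0,-205,66))
a=get_image('scene')[:,:,::-1]
cv2.imwrite('pics/c13.png',cv2.resize(a[110:250,130:330],None,fx=3.5,fy=3.5))"
```

```text
t 11.32 jigTCP [   0.7 -204.6  103.2] d_mm [ 0.7 -0.4 37.2] scaled [ 0.0023 -0.0013  0.1239] turn -0.0031 -0.0015 tilt [-1.e-04 -3.e-04 -1.e+00] F_jig [-0.36  0.58  0.2 ] w 59.9 j [ 0.16  0.34 -0.46  0.   -0.77 -1.96]
```

View pics/c13.png

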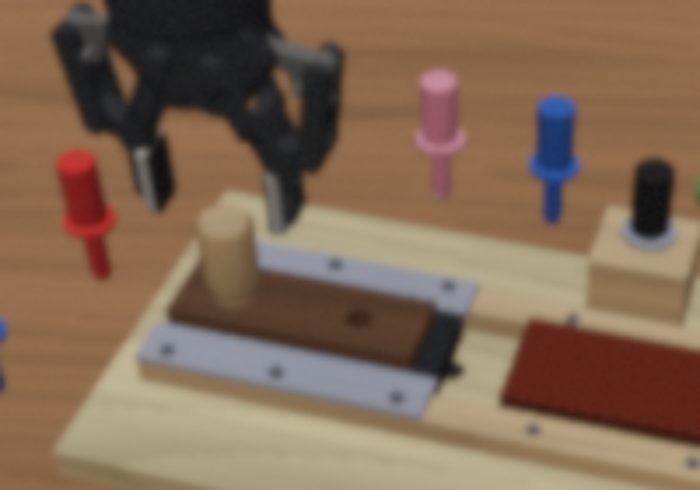

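drive_tool --increments '[[0.4,[0.002,-0.001,0.06],0],[0.4,[0,0,0.06],0],[0.4,[0,0,0],0],[-1,[0,0,0],0],[-1,[0,0,0],0],[-1,[0,0,0],0],[-1,[0,0,0],0],[-1,[0,0,0],0]]'

```text
clock: 12.38
position: [501.8, -83.0, 68.5]
ee_rot: [0.114, 0.993, 0.0, 0.001]
contact_force: [-1.6, -0.1, 5.5]
gripper_width: 28.9
```

```bash
python3 -c "
from h import *
todo((0,-122,66))"
```

```text
t 12.38 jigTCP [   0.6 -204.7   68.5] d_mm [ 0.9 82.7  2.5] scaled [0.0028 0.2758 0.0083] turn -0.0028 -0.0014 tilt [ 2.2e-03 -1.0e-04 -1.0e+00] F_jig [-1.56 -0.43  5.46] w 28.9 j [ 0.16  0.39 -0.5   0.   -0.68 -1.96]
```

drive_tool --increments '[[-1,[0,0.01,-0.003],0],[-1,[0,0.017,0],0],[-1,[0,0.02,0],0],[-1,[0,0.02,0],0],[-1,[0,0.02,0],0],[-1,[0,0.02,0],0],[-1,[0,0.02,0],0],[-1,[0,0.02,0],0],[-1,[0,0.02,0],0],[-1,[0,0.02,0],0],[-1,[0,0.015,0],0],[-1,[0,0.01,0],0],[-1,[0,0.01,0],0],[-1,[0,0.01,0],0],[-1,[0,0,0],0],[-1,[0,0,0],0]]'

```text
clock: 14.38
position: [517.6, -14.7, 68.4]
ee_rot: [0.114, 0.993, 0.0, 0.001]
contact_force: [2.1, -0.0, 4.8]
gripper_width: 28.7
```

```bash
python3 -c "
from h import *
todo((0,-122,68))
a=get_image('scene')[:,:,::-1]
cv2.imwrite('pics/c14.png',cv2.resize(a[110:310,130:460],None,fx=2.4,fy=2.4))"
```

```text
t 14.38 jigTCP [   0.8 -134.7   68.4] d_mm [ 0.8 12.7  0.5] scaled [0.0027 0.0423 0.0015] turn -0.0029 -0.0014 tilt [ 1.7e-03  2.0e-04 -1.0e+00] F_jig [2.   0.45 4.79] w 28.7 j [ 0.29  0.41 -0.47  0.   -0.69 -2.09]
```

View pics/c14.png

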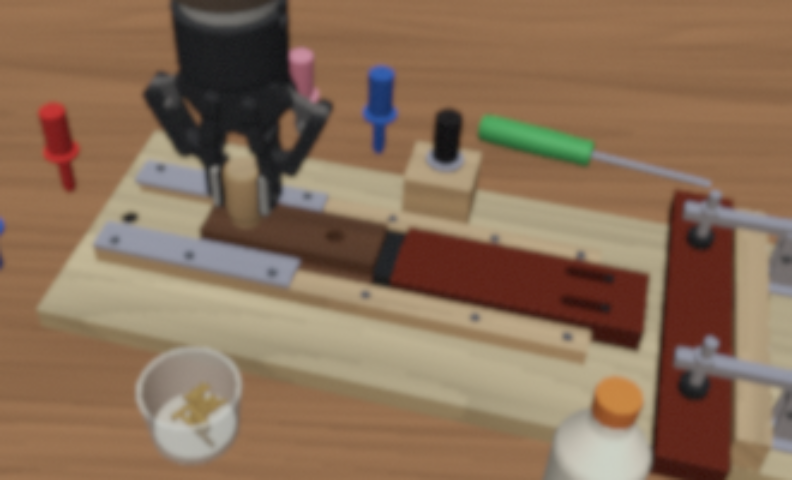

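The jaw carries the rail, with roughly 13 mm left. Closing in gently.

drive_tool --increments '[[-1,[0,0.006,0],0],[-1,[0,0.006,0],0],[-1,[0,0.005,0],0],[-1,[0,0.005,0],0],[-1,[0,0.004,0],0],[-1,[0,0.004,0],0],[-1,[0,0.004,0],0],[-1,[0,0.003,0],0],[-1,[0,0,0],0],[-1,[0,0,0],0]]'

```text
clock: 15.68
position: [520.0, -4.2, 68.5]
ee_rot: [0.114, 0.993, 0.0, 0.001]
contact_force: [2.5, -1.8, 5.3]
gripper_width: 28.4
```

```bash
python3 -c "
from h import *
todo((0,-122,68))"
```

```text
t 15.68 jigTCP [   0.8 -123.9   68.5] d_mm [0.8 1.9 0.5] scaled [0.0026 0.0063 0.0015] turn -0.003 -0.0015 tilt [ 1.4e-03 -1.0e-04 -1.0e+00] F_jig [ 2.84 -1.18  5.26] w 28.4 j [ 0.3   0.41 -0.47  0.   -0.69 -2.1 ]
```

drive_tool --increments '[[-1,[0,0.002,0],0],[-1,[0,0.002,0],0],[-1,[0,0.002,0],0],[-1,[0,0.002,0],0],[-1,[0,0,0],0],[-1,[0,0,0],0]]'

```text
clock: 16.42
position: [520.6, -1.9, 68.5]
ee_rot: [0.114, 0.993, 0.0, 0.001]
contact_force: [2.9, -2.2, 5.5]
gripper_width: 28.5
```

```bash
python3 -c "
from h import *
todo((0,-122,68))"
```

```text
t 16.43 jigTCP [   0.8 -121.6   68.5] d_mm [ 0.8 -0.4  0.5] scaled [ 0.0026 -0.0015  0.0015] turn -0.0029 -0.0015 tilt [ 1.4e-03 -1.0e-04 -1.0e+00] F_jig [ 3.31 -1.47  5.47] w 28.5 j [ 0.31  0.41 -0.47  0.   -0.69 -2.11]
```

drive_tool --increments '[[-1,[0,0.002,0],0],[-1,[0,0.002,0],0],[-1,[0,0,0],0],[-1,[0,0,0],0]]'

```text
clock: 16.92
position: [520.7, -1.3, 68.4]
ee_rot: [0.114, 0.993, -0.0, 0.0]
contact_force: [3.0, -5.0, 4.5]
gripper_width: 28.6
```

```bash
python3 -c "
from h import *
todo((0,-122,68))"
```

```text
t 16.93 jigTCP [   0.7 -120.9   68.4] d_mm [ 0.7 -1.1  0.4] scaled [ 0.0025 -0.0036  0.0015] turn -0.003 -0.0015 tilt [ 9.e-04 -8.e-04 -1.e+00] F_jig [ 3.99 -4.18  4.55] w 28.6 j [ 0.31  0.41 -0.47  0.   -0.69 -2.11]
```

Contact force is rising now, at 4 N. Continuing in small steps.

drive_tool --increments '[[-1,[0,0.002,0],0],[-1,[0,0.002,0],0],[-1,[0,0.002,0],0],[-1,[0,0,0],0],[-1,[0,0,0],0]]'

```text
clock: 17.55
position: [520.8, -0.5, 68.5]
ee_rot: [0.114, 0.993, -0.001, 0.0]
contact_force: [2.9, -9.6, 5.7]
gripper_width: 28.8
```

```bash
python3 -c "
from h import *
todo((0,-122,68))"
```

```text
t 17.55 jigTCP [   0.7 -120.1   68.5] d_mm [ 0.7 -1.9  0.5] scaled [ 0.0024 -0.0064  0.0015] turn -0.0032 -0.0016 tilt [ 2.0e-04 -1.9e-03 -1.0e+00] F_jig [ 4.93 -8.71  5.68] w 28.8 j [ 0.31  0.41 -0.47  0.   -0.7  -2.11]
```

drive_tool --increments '[[-1,[0,0.002,0],0],[-1,[0,0.002,0],0],[-1,[0,0.002,0],0],[-1,[0,0.001,0],0],[-1,[0,0,0],0],[-1,[0,0,0],0],[-1,[0,0,0],0],[-1,[0,0,0],0]]'

```text
clock: 18.55
position: [521.0, 0.4, 68.4]
ee_rot: [0.114, 0.993, -0.002, -0.0]
contact_force: [3.4, -15.8, 4.4]
gripper_width: 28.3
```

```bash
python3 -c "
from h import *
todo((0,-122,68))
F=[]
a=get_image('scene')[:,:,::-1]
todo((0,-122,68))
cv2.imwrite('pics/c15.png',cv2.resize(a[110:310,130:460],None,fx=2.4,fy=2.4))
b=get_image('top')[:,:,::-1];cv2.imwrite('pics/t15.png',b)
todo((0,-122,68))"
```

```text
t 18.55 jigTCP [   0.7 -119.2   68.4] d_mm [ 0.7 -2.8  0.5] scaled [ 0.0023 -0.0095  0.0015] turn -0.0034 -0.0017 tilt [-8.0e-04 -3.2e-03 -1.0e+00] F_jig [  6.86 -14.63   4.41] w 28.3 j [ 0.31  0.41 -0.47  0.   -0.7  -2.12]
t 18.6 jigTCP [   0.7 -119.1   68.5] d_mm [ 0.7 -2.9  0.5] scaled [ 0.0023 -0.0096  0.0016] turn -0.0034 -0.0017 tilt [-8.0e-04 -3.2e-03 -1.0e+00] F_jig [  7.56 -12.63   5.63] w 28.5 j [ 0.31  0.41 -0.47  0.   -0.7  -2.12]
t 18.65 jigTCP [   0.7 -119.1   68.5] d_mm [ 0.7 -2.9  0.5] scaled [ 0.0023 -0.0096  0.0015] turn -0.0034 -0.0017 tilt [-8.0e-04 -3.2e-03 -1.0e+00] F_jig [  6.97 -13.68   5.92] w 28.7 j [ 0.31  0.41 -0.47  0.   -0.7  -2.12]
```

View pics/c15.png

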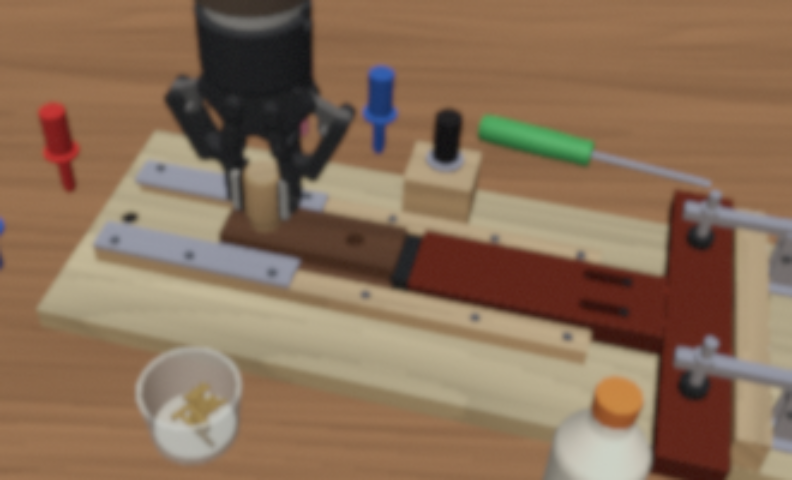

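View pics/t15.png

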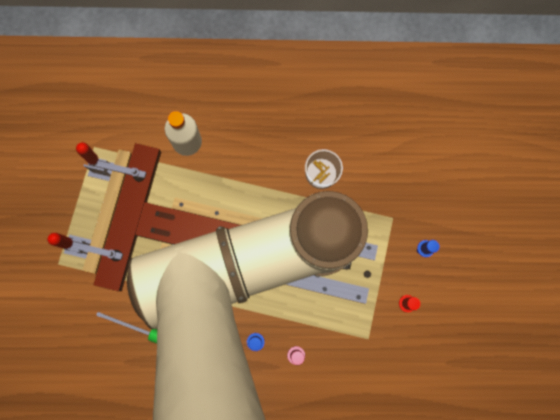

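The rail is butted flush against the stile, the pin is undisturbed in the notch, and the bystanders are in place. I'll hold still briefly to confirm the push is steady.

drive_tool --increments '[[-1,[0,0,0],0],[-1,[0,0,0],0],[-1,[0,0,0],0],[-1,[0,0,0],0],[-1,[0,0,0],0],[-1,[0,0,0],0]]'

```text
clock: 19.4
position: [521.0, 0.5, 68.4]
ee_rot: [0.114, 0.993, -0.002, -0.0]
contact_force: [4.6, -13.8, 6.1]
gripper_width: 28.2
```

```bash
python3 -c "
from h import *
todo((0,-122,68))
Rj=Ro.from_euler('z',-Q[2]).as_matrix();F=[]
for _ in range(4):
    get_image('scene');F.append((Rj@read_state()['contact_force'])[1])
print(np.round(F,1))
f=-np.mean(F)
if 10.5<f<17.5: job_done();print('handed in')"
```

```text
t 19.4 jigTCP [   0.7 -119.1   68.4] d_mm [ 0.7 -2.9  0.5] scaled [ 0.0023 -0.0096  0.0015] turn -0.0034 -0.0017 tilt [-8.0e-04 -3.2e-03 -1.0e+00] F_jig [  7.57 -12.39   6.07] w 28.2 j [ 0.31  0.41 -0.47  0.   -0.7  -2.12]
[-13.1 -12.3 -12.5 -13.4]
the job is handed in; nothing more can be done
handed in
```

The rail is up against the stile, the arm is still holding it there, and I handed the job in at about 19.6 s. I drew the black-handled pin from the jaw, hung it in the notch, then gripped the knob and slid the jaw along.

- **Push:** steady at about 12.3–13.4 N along the jig in the last readings. The jaw has travelled about 86 mm, so the pad is squeezed by roughly 3 mm, or about 14 N, which agrees. The rail-to-stile force itself cannot be measured; friction should leave it a few newtons below the push.
- **Pictures:** the last views show the rail flush on the stile, the pin upright with its collar on the block, and the tub, glue bottle and screwdriver unmoved. I did not measure the rail's squareness separately.
- **Side load:** the gripper also carries about 7 N sideways, across the jig, and about 6 N vertically. I left these as they were so as not to disturb the push.

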